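# Pin the locking bar of a baking-tray carrier

### The arm

A 7-joint arm with a two-finger parallel gripper is mounted at the origin on the work surface. World frame = base frame: x ahead of the robot, y to its left, z up, the work surface at z = 0. Lengths are in m, angles in rad, forces in N, time in s.
With the tool pointing down it reaches from about 0.425 to 0.825 m from the base axis. Payload 3.6 kg.
Tool frame: the origin (TCP) lies on the mounting face of the last link; the fingertips stand 173 mm ahead of it and the grasp point (between the pads) lies 155 mm ahead of it (hold_point_z is the distance from the TCP to the grasp point, in m); z points along the fingers, y is the line along which they close (so a half turn about z gives the same grasp; the last joint's range is limited). The gripper opens to 85 mm and grips with 20 to 120 N. Pads are 22 mm wide; open, the fingers measure 114 mm over their backs; the gripper's body (76 mm by 85 mm) begins 54 mm behind the grasp point. The pads swing forward as they close: fully open they stand 13 mm farther back than shut.
Start: joints at [-1.214, 0.615, -0.013, 1.423, 0.008, 1.103, -0.04], TCP at [0.243, 0.603, 0.405] pointing down, gripper open.
Joint ranges: [-3.12, 3.12], [-0.3, 2.06], [-1.34, 1.32], [0.26, 2.42], [-1.36, 4.5], [0.01, 1.98], [-2.84, 2.84]. Speed limits (rad/s): [2.79, 2.79, 3.14, 3.14, 3.14, 3.14, 3.14].

### API

Orientations are given as a rotation vector (axis times angle).
In Python, from workcell import * gives the robot as it stands.
- The arm moves only by the shell command python3 -m pendant 'ROWS' [FORCE]. ROWS is JSON, a list of rows, each a list of 7 numbers: the closure, from 0 (fully open) to 1 (shut), then the shift along the tool's x, y, z in cm, then the turn, a rotation vector about the tool's x, y, z in units of 6 degrees (1.0 is 6 degrees). A call has 1 to 5 rows; each row is the pose to reach, as a shift and turn from the pose commanded when the call began, along the tool's axes at that moment; what a row does not reach only later rows make up. A row lasts 1/12 s, in which the tool goes at most 41.7 mm and 7.16 degrees, less where a joint would pass 70% of its speed; a pose out of reach is approached as far as the arm can. A call with a gripper value outside its range is refused whole. The fingers move at their own pace and stop on an object; FORCE is the grip in N (left out, the last holds). Time passes only in rows, so rows that repeat a pose let the fingers close. It gives the time, the measured TCP pose, the force, the opening and the grip force at its end, in the units of the state.
- state(): the state, without advancing time (a new reading comes with each control period).
- get_image(name): name is "scene" or "top" or "wrist"; returns (picture, depth): 400x640x3 uint8, blue, green, red; 400x640 float32, m along the optical axis (not along the pixel's ray), 0 where there is no reading.
- camera_model(name): a dict with "vfov" (degrees; the focal length in pixels is half the picture's height over the tangent of half this angle, whatever the lens; pixels are square), "cx", "cy" (the principal point, pixels), "dist" ([k1, k2, p1, p2, k3] as OpenCV has them; the pictures are not rectified), "pose" (4x4, takes a point from camera to world coordinates). Camera axes: x right, y down, z forward; pixel columns grow to the right and rows downward; lengths in m; the calibration is good to about 2 mm. A picture is of the moment at which its call begins: read the wrist's pose just before it. camera_model takes no time and is no camera call; for the wrist camera it gives the pose at the moment of the call.
- close_job(): hands the job in; it is judged then, once.
Trained networks look in the newest picture that a camera, given by its name, has taken for a name from the list of things; names that differ only in an ending like _2 or _b are one class to them, and where a whole thing is asked for, a point or a joint stands for the part that bears it (a point fixed in the world has none). Each returns a list of dicts, best first, with "confidence" (0 to 1); they miss things now and then, are a little off and sometimes report something else, mostly with a low value. They report only what shows in the picture. A call takes as long as a camera call. They do not tell look-alikes from the thing itself.
- trace(camera, thing): "region" (400x640 bool, what is visible of it) and "extent" ([centre column, centre row, width, height] in pixels, round what is visible of it).
- spot_point(camera, thing): "position" ([column, row] in pixels: a listed point, or the origin of a listed thing).
The state is a dict: "time_s": time; "joint_positions": joint angles; "joint_vel": joint speeds; "tau": joint torques, N m; "eef_pos": TCP position; "tool_rot": TCP orientation; "force": force on the tool from outside, world axes, zero at the start; "torque": the same for the moment, N m; "finger_gap": finger opening in m; "grip_force": force on a finger pad.
Only numpy, scipy, OpenCV 4.12 (cv2) and the standard library are available. Lean on these libraries where they do the work, as an engineer would, in place of code of your own. Each camera call takes 0.05 s, during which the arm holds its last target. There are 200 camera calls.

### The job

Lock the loaded tray into its carrier: swing the yellow bar shut across the front until its eye lies over the blue knuckle, then take the red-headed pin from its white rest block and thread it down through both holes until its head sits on the eye. Let go of the pin, and do not shift the tray or the other things on the table.

Things in the scene. Friction and masses are not known exactly. Their poses are not given: they have to be found in the camera images.
- carrier: Fixed low aluminium stand, 250 mm (own x) by 180 mm (own y), deck top 60 mm above the table, carrying a dark tray of green seed bars (top of its rim at 88 mm; rear and side rails up to 80 mm). Origin on the table under the middle of the deck, z up; own -x is the front, where the locking bar runs along own y, 150 mm from the origin. It stands at about 90 degrees of yaw, so its front looks to the robot's right (world -y).
- lock_bar (a joint): Angle of the yellow locking bar about its upright hinge, rad. 0 = shut: the bar lies along own +y of the carrier, its eye straight over the blue knuckle, against a rigid stop; it cannot go further. Grows to 1.2 as the bar swings out in front of the carrier (counterclockwise seen from above). Stiff hinge: 0.25 N m of friction, it stays where it is left. The bar is 20 mm thick and 20 mm tall, from 86 to 106 mm above the table.
- bar_hinge (a point): Point on the upright hinge axis of the bar, at the bar's mid height (96 mm above the table). The post's cap ends at 112 mm.
- bar_knob (a point): Top centre of the black knob upright on the bar, 24 mm diameter, its grip 118 to 151 mm above the table, 110 mm from the hinge axis.
- bar_eye (a point): Centre of the upper mouth of the hole in the bar's end, 106 mm above the table and 220 mm from the hinge axis. The eye is a yellow block 40 mm square and 20 mm tall, with an upright through hole of 19 mm diameter.
- knuckle_hole (a point): Centre of the upper mouth of the upright 19 mm through hole in the fixed blue knuckle, a block 44 mm square from 60 to 82 mm above the table, open air below. With the bar shut the eye's hole is right above it with a 4 mm gap.
- drop_pin: Steel pin with a red head, upright. Origin at the centre of its lower tip, own z along the pin up to the head. 116 mm long: 16 mm shaft (the lowest 12 mm taper to 6 mm at the tip), from 80 mm on a red cylindrical head, 32 mm diameter and 36 mm tall. 0.2 kg. At the start it hangs by its head in the rest block, tip 4 mm above the table.
- pin_head (a point): Centre of the pin's red head, on the pin's axis, 98 mm above the tip.
- pin_rest: Fixed white block 56 mm square and 84 mm tall with an upright 20 mm hole in which the pin stands; origin on the table under its middle.
- tray: Dark steel tray with seed bars, 235 by 160 by 28 mm, 0.9 kg, loose on the carrier's deck; origin at the centre of its underside. Leave it.
- seed_jar: Green jar, 66 mm diameter, 110 mm tall, beside the rest block; origin under its middle. Leave it.
- bowl: White bowl, 120 mm diameter, 50 mm tall; origin under its middle. Leave it.
- spatula: Spatula lying flat; origin under it. Leave it.
- mug: Blue mug, 80 mm diameter, 90 mm tall; origin under its middle. Leave it.
- brush: Brush lying flat; origin under it. Leave it.
- oil_bottle: Amber bottle, 60 mm diameter, 135 mm tall; origin under its middle. Leave it.
Things that resemble listed ones, but are neither listed nor needed, are in the scene too. There is more than one size of the drop_pin; the job needs the larger.

How it is judged:
By the outcome, as a careful person would: the job done as asked, in the order asked, and still so for the second after the job is handed in, with the robot touching nothing.
It also fails if it takes over 67 s, if anything falls off the work surface, if the arm or the gripper's body presses on something with over 40 N, if the wrist force passes 120 N, or if a joint passes its speed limit or range.

## Working session

There is one attempt and no reset: what is moved stays moved. The work goes in short steps, Python scripts to look and compute and a shell command to move; the robot and the scene stay as the last step left them, time stands still between calls to the robot, and variables do not carry over. Pictures are saved under pics/ and viewed, at most 10 in all, crops included, and the job is handed in when it is done.

```bash
mkdir -p pics
cat > h.py <<'E'
from workcell import *
import numpy as np, cv2
from scipy.spatial.transform import Rotation as R
def ray(cam,px,m=None):
    m=m or camera_model(cam); f=200/np.tan(np.radians(m['vfov'])/2)
    K=np.array([[f,0,m['cx']],[0,f,m['cy']],[0,0,1]])
    u=cv2.undistortPoints(np.array([[px]],float),K,np.array(m['dist'],float))[0,0]
    P=np.array(m['pose']); return P[:3,3],P[:3,:3]@np.array([u[0],u[1],1.])
def atz(cam,px,z,m=None):
    o,d=ray(cam,px,m); return o+d*(z-o[2])/d[2]
def atd(cam,px,dep,m=None):
    o,d=ray(cam,px,m); return o+d*dep
def rel(p,yaw=None):
    "shift (cm, tool axes) bringing the grasp point to p"
    s=state(); r=R.from_rotvec(s['tool_rot']); g=np.array(s['eef_pos'])+r.apply([0,0,.155])
    return r.inv().apply(np.array(p)-g)*100
E
python3 - <<'E'
from h import *
s=state(); print(s['time_s'],s['eef_pos'],s['tool_rot'],s['finger_gap'],s['force']); print(R.from_rotvec(s['tool_rot']).as_matrix().round(3))
Z=dict(bar_hinge=.096,bar_knob=.151,bar_eye=.106,knuckle_hole=.082,pin_head=.102,pin_rest=.0,seed_jar=0,oil_bottle=0,mug=0,bowl=0,carrier=0)
for c in ("top","scene"):
    im,d=get_image(c); cv2.imwrite(f"pics/{c}0.png",im)
    m=camera_model(c); print(c,np.array(m['pose'])[:3,3].round(2))
    for n,z in Z.items():
        for r in spot_point(c,n)[:3]:
            print(n,round(r['confidence'],2),np.round(r['position']),atz(c,r['position'],z,m).round(3)[:2])
E
```

```text
0.0 [0.24265534 0.60266886 0.40350819] [-0.59746247 -3.08377381  0.0040404 ] 0.08538412037272046 [ 0.58280907 -0.065712   -0.45848196]
[[-0.928  0.373 -0.001]
 [ 0.373  0.928 -0.002]
 [-0.    -0.003 -1.   ]]
top [ 0.46 -0.06  1.38]
bar_hinge 0.85 [280. 148.] [0.758 0.08 ]
bar_knob 0.84 [307. 171.] [ 0.663 -0.017]
bar_eye 0.84 [328. 193.] [ 0.589 -0.085]
bar_eye 0.33 [203. 268.] [0.339 0.358]
knuckle_hole 0.72 [283. 218.] [0.508 0.075]
knuckle_hole 0.68 [284. 153.] [0.745 0.067]
pin_head 0.64 [393. 189.] [ 0.6   -0.319]
pin_head 0.42 [368. 184.] [ 0.621 -0.23 ]
pin_head 0.17 [427. 238.] [ 0.421 -0.431]
pin_rest 0.68 [385. 194.] [ 0.591 -0.309]
seed_jar 0.6 [377. 232.] [ 0.448 -0.27 ]
oil_bottle 0.57 [389. 157.] [ 0.736 -0.328]
mug 0.57 [342. 147.] [ 0.78  -0.149]
mug 0.28 [204. 268.] [0.329 0.389]
bowl 0.73 [329. 257.] [ 0.357 -0.085]
carrier 0.71 [206. 267.] [0.332 0.382]
scene [ 1.32 -0.87  0.93]
bar_hinge 0.65 [400. 220.] [0.746 0.076]
bar_knob 0.97 [361. 205.] [0.659 0.002]
bar_eye 0.66 [324. 226.] [ 0.602 -0.096]
knuckle_hole 0.57 [342. 195.] [0.52  0.082]
pin_head 0.59 [266. 269.] [ 0.607 -0.321]
pin_head 0.52 [282. 265.] [ 0.625 -0.283]
pin_head 0.15 [324. 222.] [ 0.59 -0.08]
pin_rest 0.67 [270. 296.] [ 0.605 -0.318]
seed_jar 0.55 [244. 261.] [ 0.445 -0.271]
seed_jar 0.34 [394. 210.] [0.634 0.219]
oil_bottle 0.85 [297. 329.] [ 0.739 -0.349]
mug 0.71 [363. 293.] [ 0.787 -0.147]
bowl 0.95 [271. 223.] [ 0.372 -0.098]
bowl 0.45 [263. 269.] [ 0.512 -0.258]
carrier 0.79 [395. 210.] [0.633 0.223]
```

View pics/top0.png

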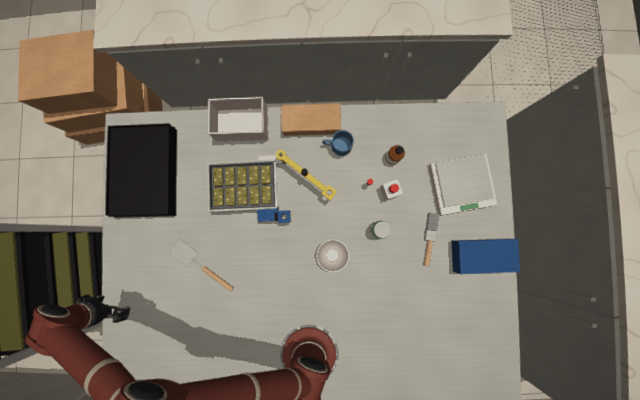

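View pics/scene0.png

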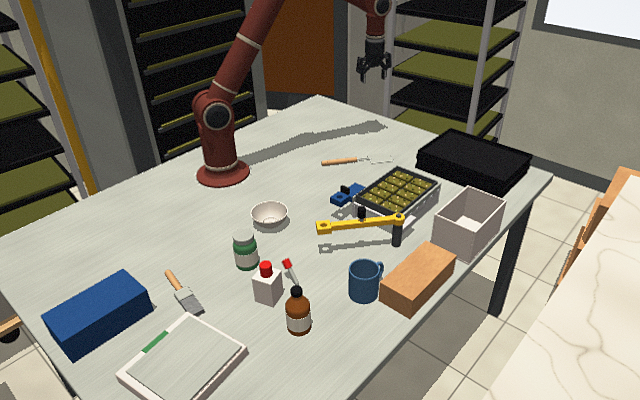

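The top view shows the bar hinge at about (280,153), knob (305,172), eye (330,192) and the blue knuckle at (283,216). Pin candidates in the top view are the big red head in the white block (394,188) and a small red head beside it (369,182). By the description I choose the one in the block, and check it in a close crop.

Run:
```python
from h import *
t=cv2.imread("pics/top0.png"); s=cv2.imread("pics/scene0.png")
a=cv2.resize(t[140:240,250:410],(800,500),interpolation=cv2.INTER_CUBIC)[:, :]
a=cv2.resize(t[140:235,250:410],(500,297),interpolation=cv2.INTER_CUBIC)
b=cv2.resize(s[175:315,240:420],(771,600),interpolation=cv2.INTER_CUBIC)
c1=cv2.resize(t[140:240,250:410],(640,400),interpolation=cv2.INTER_CUBIC)
cv2.imwrite("pics/c1.png",cv2.resize(t[140:230,255:410],(800,464),interpolation=cv2.INTER_CUBIC)); cv2.imwrite("pics/c2.png",b)
```

```text
(no output)
```

View pics/c1.png

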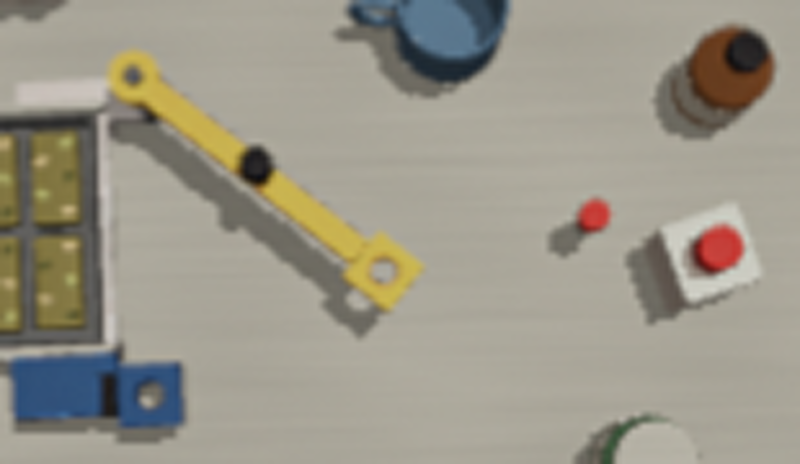

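View pics/c2.png

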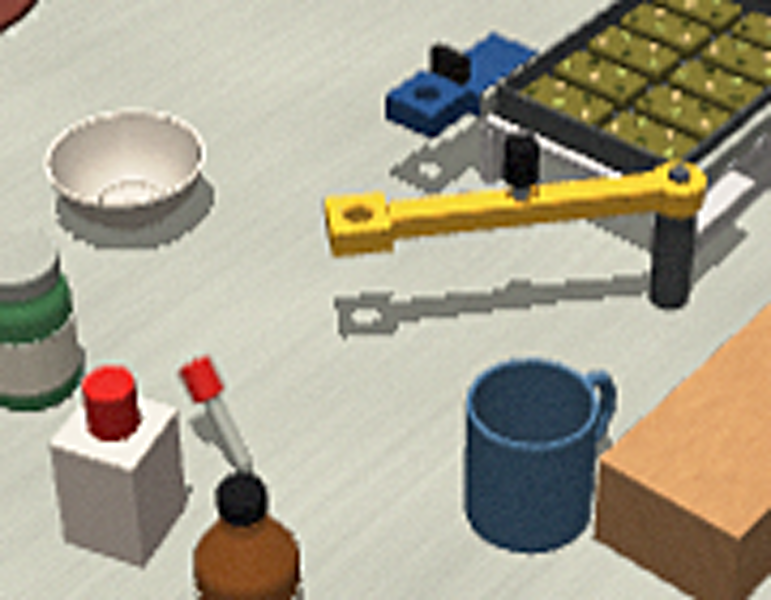

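The crops confirm it. The large red-headed pin sits in the white block at c1 (720,248). The smaller look-alike stands beside it at (594,215). The knuckle hole is at (150,395), with a black catch beside it.

Run:
```python
from h import *
P=dict(hinge=((280.8,154.7),.112),knob=((304.8,171),.151),eye=((329.4,192.3),.106),kn=((284.1,216.5),.082),pin=((394.5,188.1),.120),small=((370.2,181.7),.09))
for n,(p,z) in P.items(): print(n,atz("top",p,z).round(4)[:2])
h=atz("top",P['hinge'][0],.112)[:2];e=atz("top",P['eye'][0],.106)[:2];k=atz("top",P['kn'][0],.082)[:2]
print(np.linalg.norm(e-h),np.linalg.norm(k-h),np.degrees(np.arctan2(*(e-h)[::-1])),np.degrees(np.arctan2(*(k-h)[::-1])))
kb=atz("top",P['knob'][0],.151); print(rel([kb[0],kb[1],.22]))
```

```text
hinge [0.7313 0.0768]
knob [ 0.6637 -0.0086]
eye [ 0.5928 -0.092 ]
kn [0.5126 0.0723]
pin [ 0.5999 -0.3199]
small [ 0.6287 -0.2398]
0.21834733283567917 0.21870202451018728 -129.37288240492848 -178.81072886512933
[-61.89013375 -41.01426377   2.96672026]
```

```bash
R='[[0,-4,-2.6,0,0,0,0],[0,-8,-5.3,0,0,0,0],[0,-12,-7.9,0,0,0,0],[0,-15.5,-10.25,0,0,0,0],[0,-15.5,-10.25,0,0,0,0]]'
python3 -m pendant '[[0,-3.4,-2.3,0,0,0,0],[0,-6.8,-4.5,0,0,0,0],[0,-10.2,-6.8,0,0,0,0],[0,-13.6,-9,0,0,0,0],[0,-15.5,-10.25,0,0,0,0]]'
python3 -m pendant '[[0,-3.4,-2.3,0,0,0,0],[0,-6.8,-4.5,0,0,0,0],[0,-10.2,-6.8,0,0,0,0],[0,-13.6,-9,0,0,0,0],[0,-15.5,-10.25,0,0,0,0]]'
python3 -m pendant '[[0,-3.4,-2.3,0,0,0,0],[0,-6.8,-4.5,0,0,0,0],[0,-10.2,-6.8,0,0,0,0],[0,-13.6,-9,0,0,0,0],[0,-15.5,-10.25,0,0,0,0]]'
python3 -m pendant '[[0,0,0,0,0,0,1.1],[0,0,0,0,0,0,2.2],[0,0,0,0,0,0,3.3],[0,0,0,0,0,0,4.4],[0,0,0,0,0,0,5.5]]'
python3 -m pendant '[[0,0,0,0,0,0,1.1],[0,0,0,0,0,0,2.2],[0,0,0,0,0,0,3.3],[0,0,0,0,0,0,4.4],[0,0,0,0,0,0,5.5]]'
python3 -m pendant '[[0,0,0,0,0,0,1.1],[0,0,0,0,0,0,2.2],[0,0,0,0,0,0,3.3],[0,0,0,0,0,0,4.4],[0,0,0,0,0,0,5.5]]'
python3 - <<'E'
from h import *
s=state(); M=R.from_rotvec(s['tool_rot']).as_matrix(); print(s['time_s'],s['eef_pos'],np.degrees(np.arctan2(M[1,1],M[0,1])),s['joint_positions'])
print(rel([.6637,-.0086,.22]))
E
```

```text
time_s: 1.62
eef_pos: [0.3518, 0.4454, 0.405]
tool_rot: [0.607, 3.079, -0.004]
force: [0.5, -1.2, 0.2]
finger_gap: 0.0852
grip_force: 0.0
time_s: 2.03
eef_pos: [0.4567, 0.2919, 0.4051]
tool_rot: [0.608, 3.079, -0.004]
force: [0.7, -1.2, -0.3]
finger_gap: 0.0855
grip_force: 0.0
time_s: 2.45
eef_pos: [0.5617, 0.1384, 0.405]
tool_rot: [0.607, 3.079, -0.005]
force: [0.5, -0.5, 0.3]
finger_gap: 0.0855
grip_force: 0.0
time_s: 2.87
eef_pos: [0.5593, 0.144, 0.4048]
tool_rot: [1.457, 2.783, 0.0]
force: [-0.1, 0.3, -0.6]
finger_gap: 0.0855
grip_force: 0.0
time_s: 3.28
eef_pos: [0.5593, 0.1442, 0.4048]
tool_rot: [2.187, 2.255, 0.0]
force: [-0.7, -0.4, -0.9]
finger_gap: 0.0857
grip_force: 0.0
time_s: 3.7
eef_pos: [0.5592, 0.1442, 0.4048]
tool_rot: [-2.737, -1.541, -0.0]
force: [-0.2, 0.6, -0.1]
finger_gap: 0.0851
grip_force: 0.0
3.7 [0.55924866 0.14423305 0.40483243] -31.229453602079214 [-0.60661141  0.53962771  0.50562968  1.65165633 -0.29541143  1.02685901
 -0.55210571]
[-7.65958743 16.8553049   2.98079875]
```

```bash
python3 -m pendant '[[0,-1.6,3.4,0,0,0,0.7],[0,-3.2,6.8,0,0,0,1.37],[0,-4.8,10.2,0,0,0,1.37],[0,-6.4,13.6,0,0,0,1.37],[0,-7.6,16.8,0,0,0,1.37]]'
python3 - <<'E'
from h import *
s=state(); M=R.from_rotvec(s['tool_rot']).as_matrix(); print(s['time_s'],s['eef_pos'],np.degrees(np.arctan2(M[1,1],M[0,1])))
m=camera_model("wrist"); im,d=get_image("wrist"); cv2.imwrite("pics/w1.png",im)
for n,z in dict(bar_knob=.151,bar_eye=.106,bar_hinge=.112).items():
    for r in spot_point("wrist",n)[:2]: print(n,r['confidence'],r['position'],atz("wrist",r['position'],z,m))
E
```

```text
time_s: 4.12
eef_pos: [0.665, -0.0098, 0.4049]
tool_rot: [2.837, 1.347, -0.0]
force: [1.4, 0.0, 1.3]
finger_gap: 0.0853
grip_force: 0.0
4.1167 [ 0.66498832 -0.00978927  0.40492749] -39.20032893998445
bar_knob 0.98 [316.1, 201.8] [ 0.66432583 -0.00623425  0.151     ]
bar_eye 0.85 [311.9, 295.1] [ 0.59023568 -0.08861327  0.106     ]
bar_hinge 0.7 [314.7, 47.8] [0.73268824 0.07924553 0.112     ]
bar_hinge 0.3 [140.7, 208.9] [0.53188058 0.07677224 0.112     ]
```

View pics/w1.png

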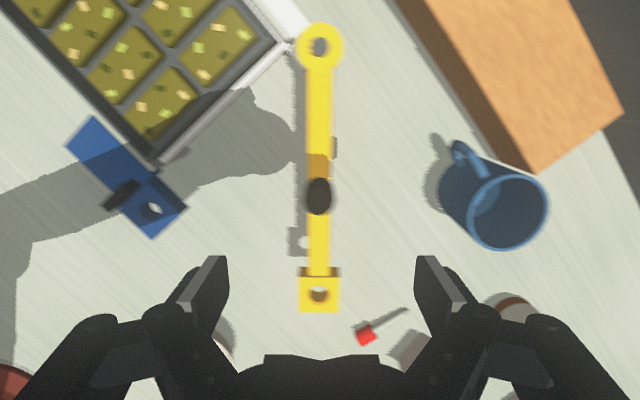

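The wrist view shows the bar vertical in the picture: hinge (319,47), knob (318,195), eye (319,294), knuckle hole (155,208). The knob is centred between the fingers. I descend and grasp it.

```bash
python3 - <<'E'
from h import *
m=camera_model("wrist")
for n,p,z in (("hinge",(319.5,46.5),.112),("eye",(319,294),.106),("kn",(155,208),.082)): print(n,atz("wrist",p,z,m))
print(rel([.6640,-.0070,.138]))
E
python3 -m pendant '[[0,0,0,3,0,0,0],[0,0,0,6,0,0,0],[0,0,0,9,0,0,0],[0,0,0,11.2,0,0,0],[0,0,0,11.2,0,0,0]]'
python3 -m pendant '[[0.6,0,0,0,0,0,0],[0.7,0,0,0,0,0,0],[0.8,0,0,0,0,0,0],[0.9,0,0,0,0,0,0],[1,0,0,0,0,0,0]]' 25
python3 -m pendant '[[1,0,0,0,0,0,0],[1,0,0,0,0,0,0],[1,0,0,0,0,0,0],[1,0,0,0,0,0,0]]'
```

```text
hinge [0.73539043 0.07903375 0.112     ]
eye [ 0.59585737 -0.09004677  0.106     ]
kn [0.52265408 0.07316221 0.082     ]
[ 0.09795866 -0.12384837 11.12793534]
time_s: 4.73
eef_pos: [0.662, -0.0042, 0.2872]
tool_rot: [-2.828, -1.35, 0.014]
force: [-0.4, 0.6, -0.9]
finger_gap: 0.0855
grip_force: 0.0
time_s: 5.15
eef_pos: [0.6644, -0.0073, 0.2943]
tool_rot: [-2.837, -1.349, -0.003]
force: [-3.3, 1.7, 4.2]
finger_gap: 0.0253
grip_force: 2.1
time_s: 5.48
eef_pos: [0.6644, -0.0073, 0.2943]
tool_rot: [-2.837, -1.349, -0.002]
force: [-1.6, 0.6, 6.3]
finger_gap: 0.0233
grip_force: 25.1
```

```bash
python3 -m pendant '[[1,0.04,-0.92,0,0,0,0.8],[1,0.15,-1.83,0,0,0,1.6],[1,0.35,-2.74,0,0,0,2.4],[1,0.61,-3.62,0,0,0,3.2],[1,0.95,-4.47,0,0,0,4]]'
python3 -m pendant '[[1,0.04,-0.92,0,0,0,0.8],[1,0.15,-1.83,0,0,0,1.6],[1,0.35,-2.74,0,0,0,2.4],[1,0.61,-3.62,0,0,0,3.2],[1,0.61,-3.62,0,0,0,3.2]]'
python3 -m pendant '[[1,0,0,0,0,0,0],[1,0,0,0,0,0,0]]'
python3 - <<'E'
from h import *
m=camera_model("wrist"); im,d=get_image("wrist"); cv2.imwrite("pics/w2.png",im)
s=state(); M=R.from_rotvec(s['tool_rot']).as_matrix(); print(s['joint_positions'],np.degrees(np.arctan2(M[1,1],M[0,1])),s['force'],s['torque'])
E
```

```text
time_s: 5.9
eef_pos: [0.6356, 0.027, 0.2943]
tool_rot: [3.055, 0.723, 0.002]
force: [-2.0, -1.7, 4.9]
finger_gap: 0.0233
grip_force: 25.6
time_s: 6.32
eef_pos: [0.6238, 0.0641, 0.2943]
tool_rot: [-3.134, -0.207, 0.004]
force: [-5.6, -1.0, 9.0]
finger_gap: 0.0235
grip_force: 26.0
time_s: 6.48
eef_pos: [0.6238, 0.063, 0.2942]
tool_rot: [-3.133, -0.209, 0.004]
force: [-5.6, -0.4, 8.6]
finger_gap: 0.023
grip_force: 26.0
[-0.51929321  0.79103179  0.68691575  1.6303257  -0.59330136  0.94168636
 -1.05456582] -82.35498573357 [-6.46204996  0.63129071  9.35435918] [ 0.07590229  1.13106461 -0.00698986]
```

View pics/w2.png

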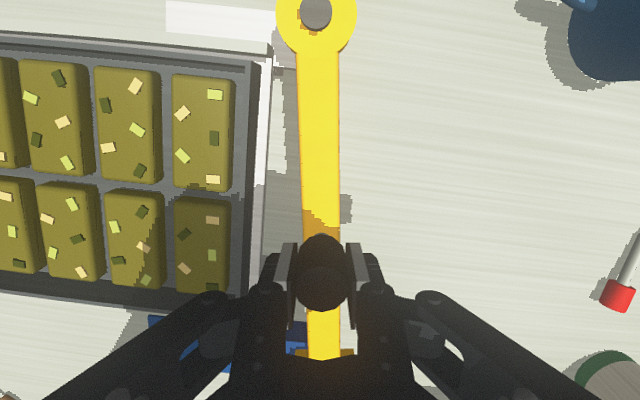

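The bar has followed; the knob is gripped at (320,270), about 6° from shut. I continue in small steps and watch the force.

```bash
python3 -m pendant '[[1,0.01,-0.46,0,0,0,0.4],[1,0.04,-0.85,0,0,0,0.75],[1,0.04,-0.85,0,0,0,0.75]]'
python3 -m pendant '[[1,0,-0.15,0,0,0,0.13],[1,0,-0.15,0,0,0,0.13],[1,0,-0.15,0,0,0,0.13]]'
python3 -m pendant '[[1,0,-0.15,0,0,0,0.13],[1,0,-0.15,0,0,0,0.13],[1,0,-0.15,0,0,0,0.13]]'
```

```text
time_s: 6.78
eef_pos: [0.623, 0.0717, 0.2943]
tool_rot: [-3.139, -0.086, 0.005]
force: [-6.3, 1.6, 10.3]
finger_gap: 0.0232
grip_force: 26.1
time_s: 7.03
eef_pos: [0.6229, 0.0725, 0.2943]
tool_rot: [-3.14, -0.066, 0.005]
force: [-6.1, -0.4, 8.7]
finger_gap: 0.0231
grip_force: 26.0
time_s: 7.28
eef_pos: [0.6228, 0.074, 0.2943]
tool_rot: [-3.141, -0.044, 0.005]
force: [-7.4, -0.4, 9.2]
finger_gap: 0.0231
grip_force: 26.0
```

```bash
python3 -m pendant '[[1,0,-0.15,0,0,0,0.13],[1,0,-0.15,0,0,0,0.13],[1,0,-0.15,0,0,0,0.13]]'
python3 -m pendant '[[1,0,-0.15,0,0,0,0],[1,0,-0.15,0,0,0,0],[1,0,-0.15,0,0,0,0]]'
python3 -m pendant '[[1,0,-0.15,0,0,0,0],[1,0,-0.15,0,0,0,0],[1,0,-0.15,0,0,0,0]]'
```

```text
time_s: 7.53
eef_pos: [0.6228, 0.0755, 0.2943]
tool_rot: [-3.141, -0.023, 0.005]
force: [-7.2, -0.3, 9.8]
finger_gap: 0.0237
grip_force: 26.0
time_s: 7.78
eef_pos: [0.6227, 0.0763, 0.2943]
tool_rot: [3.141, 0.021, -0.005]
force: [-5.9, -1.1, 9.8]
finger_gap: 0.0232
grip_force: 26.0
time_s: 8.03
eef_pos: [0.6227, 0.0771, 0.2943]
tool_rot: [3.14, 0.019, -0.005]
force: [-7.1, -1.5, 9.0]
finger_gap: 0.0235
grip_force: 26.0
```

```bash
python3 -m pendant '[[1,0,-0.15,0,0,0,0],[1,0,-0.15,0,0,0,0],[1,0,-0.15,0,0,0,0]]'
python3 -m pendant '[[1,0,-0.2,0,0,0,0],[1,0,-0.2,0,0,0,0],[1,0,-0.2,0,0,0,0]]'
python3 -m pendant '[[1,0,-0.2,0,0,0,0],[1,0,-0.2,0,0,0,0],[1,0,-0.2,0,0,0,0]]'
```

```text
time_s: 8.28
eef_pos: [0.6226, 0.0779, 0.2943]
tool_rot: [3.139, 0.017, -0.004]
force: [-6.4, -2.4, 8.9]
finger_gap: 0.0236
grip_force: 26.0
time_s: 8.53
eef_pos: [0.6226, 0.0787, 0.2943]
tool_rot: [3.137, 0.014, -0.004]
force: [-5.5, -5.4, 8.5]
finger_gap: 0.023
grip_force: 26.0
time_s: 8.78
eef_pos: [0.6225, 0.0792, 0.2943]
tool_rot: [3.134, 0.012, -0.004]
force: [-6.3, -7.0, 6.4]
finger_gap: 0.0231
grip_force: 26.2
```

```bash
python3 -m pendant '[[1,0,-0.3,0,0,0,0],[1,0,-0.3,0,0,0,0],[1,0,-0.3,0,0,0,0],[1,0,-0.3,0,0,0,0]]'
python3 -m pendant '[[0.5,0,0,0,0,0,0],[0.2,0,0,0,0,0,0],[0,0,0,0,0,0,0],[0,0,0,0,0,0,0],[0,0,0,0,0,0,0]]'
python3 -m pendant '[[0,0,0.6,-3,0,0,0],[0,0,0.6,-6,0,0,0],[0,0,0.6,-9,0,0,0],[0,0,0.6,-12,0,0,0],[0,0,0.6,-12,0,0,0]]'
python3 - <<'E'
from h import *
m=camera_model("wrist"); im,d=get_image("wrist"); cv2.imwrite("pics/w3.png",im)
for n,z in dict(bar_knob=.151,bar_eye=.106,bar_hinge=.112).items():
    for r in spot_point("wrist",n)[:1]: print(n,r['confidence'],r['position'],atz("wrist",r['position'],z,m))
s=state(); print(s['joint_positions'])
E
```

```text
time_s: 9.12
eef_pos: [0.6224, 0.0799, 0.2942]
tool_rot: [3.13, 0.01, -0.003]
force: [-5.3, -10.7, 5.8]
finger_gap: 0.0235
grip_force: 26.7
time_s: 9.53
eef_pos: [0.6238, 0.0885, 0.2926]
tool_rot: [-3.141, -0.025, -0.0]
force: [-0.2, 0.0, 0.1]
finger_gap: 0.082
grip_force: 0.0
time_s: 9.95
eef_pos: [0.6252, 0.0808, 0.4196]
tool_rot: [-3.141, -0.023, -0.02]
force: [1.0, -0.9, -0.4]
finger_gap: 0.0854
grip_force: 0.0
bar_knob 0.67 [326.0, 206.5] [0.62314065 0.07628553 0.151     ]
bar_hinge 0.55 [322.4, 65.6] [0.73050011 0.08061673 0.112     ]
[-0.60316789  0.6862951   0.80373366  1.49534988 -0.51564577  1.18326307
 -1.2705646 ]
```

View pics/w3.png

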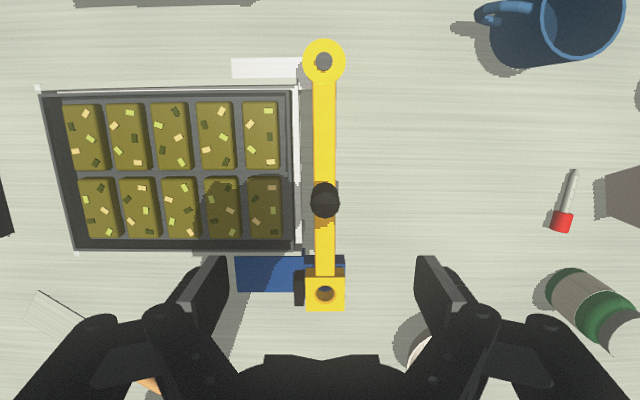

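The bar is shut: its eye at (325,293) lies over the blue knuckle, against the black catch (300,288). Next I go to the pin.

```bash
cat >> h.py <<'E'
def goal(p,yaw):
    s=state(); r=R.from_rotvec(s['tool_rot']); a=np.radians(yaw)
    y=np.array([np.cos(a),np.sin(a),0]); z=np.array([0,0,-1.]); t=R.from_matrix(np.c_[np.cross(y,z),y,z])
    tcp=np.array(p)-t.apply([0,0,.155])
    print('t',s['time_s'],'shift',(r.inv().apply(tcp-s['eef_pos'])*100).round(2),'turn',((r.inv()*t).as_rotvec()/np.radians(6)).round(2))
E
python3 - <<'E'
from h import *
m=camera_model("wrist")
for n,p,z in (("hinge",(323.5,61.5),.112),("eye",(325,293.5),.106)): print(n,atz("wrist",p,z,m))
goal([.6,-.32,.25],-20)
E
python3 -m pendant '[[0,0,0,0,0,0,-1.1],[0,0,0,0,0,0,-2.2],[0,0,0,0,0,0,-3.3],[0,0,0,0,0,0,-4.4],[0,0,0,0,0,0,-5.5]]'
python3 -m pendant '[[0,0,0,0,0,0,-1.1],[0,0,0,0,0,0,-2.2],[0,0,0,0,0,0,-3.3],[0,0,0,0,0,0,-4.4],[0,0,0,0,0,0,-5.5]]'
python3 - <<'E'
from h import *
goal([.6,-.32,.25],-20)
E
```

```text
hinge [0.72617119 0.08138044 0.112     ]
eye [0.51246517 0.07634791 0.106     ]
t 10.15 shift [-2.93 40.19  0.63] turn [ -0.02   0.02 -11.52]
time_s: 10.57
eef_pos: [0.6234, 0.0821, 0.4106]
tool_rot: [-3.002, -0.922, 0.006]
force: [0.6, -0.2, 0.3]
finger_gap: 0.0854
grip_force: 0.0
time_s: 10.98
eef_pos: [0.6234, 0.082, 0.4106]
tool_rot: [-2.616, -1.736, 0.005]
force: [0.6, 0.3, 0.5]
finger_gap: 0.0855
grip_force: 0.0
t 10.9833 shift [-37.96  13.45   0.58] turn [-0.03  0.02 -0.47]
```

```bash
python3 -m pendant '[[0,-3.8,1.35,0,0,0,-0.47],[0,-7.6,2.7,0,0,0,-0.47],[0,-11.4,4.05,0,0,0,-0.47],[0,-15.2,5.4,0,0,0,-0.47],[0,-19,6.75,0.3,0,0,-0.47]]'
python3 -m pendant '[[0,-3.8,1.35,0,0,0,0],[0,-7.6,2.7,0,0,0,0],[0,-11.4,4.05,0,0,0,0],[0,-15.2,5.4,0,0,0,0],[0,-19,6.75,0.3,0,0,0]]'
python3 -m pendant '[[0,0,0,0,0,0,0],[0,0,0,0,0,0,0],[0,0,0,0,0,0,0]]'
python3 - <<'E'
from h import *
m=camera_model("wrist"); im,d=get_image("wrist"); cv2.imwrite("pics/w4.png",im)
for n,z in dict(pin_head=.102,pin_rest=0).items():
    for r in spot_point("wrist",n)[:2]: print(n,r['confidence'],r['position'],atz("wrist",r['position'],z,m))
for r in trace("wrist","drop_pin")[:2]: print(r['confidence'],r['extent'])
hsv=cv2.cvtColor(im,cv2.COLOR_BGR2HSV); k=((hsv[...,0]<8)|(hsv[...,0]>172))&(hsv[...,1]>150)&(hsv[...,2]>120)
n,l,st,c=cv2.connectedComponentsWithStats(k.astype(np.uint8))
for i in range(1,n):
    if st[i,4]>100:
        dd=d[l==i]; print(st[i],c[i],np.percentile(dd,[5,50,95]))
s=state(); print(s['eef_pos'],s['joint_positions']); goal([.6,-.32,.25],-20)
E
```

```text
time_s: 11.4
eef_pos: [0.6106, -0.121, 0.4084]
tool_rot: [-2.577, -1.794, 0.002]
force: [0.7, -0.1, -0.1]
finger_gap: 0.0852
grip_force: 0.0
time_s: 11.82
eef_pos: [0.6079, -0.3228, 0.4051]
tool_rot: [-2.577, -1.793, 0.001]
force: [0.1, -0.6, -0.4]
finger_gap: 0.0853
grip_force: 0.0
time_s: 12.07
eef_pos: [0.6082, -0.3208, 0.4046]
tool_rot: [-2.576, -1.791, 0.001]
force: [0.2, -0.2, -0.9]
finger_gap: 0.0855
grip_force: 0.0
pin_head 0.97 [253.0, 107.4] [ 0.57917477 -0.23692067  0.102     ]
pin_head 0.82 [317.9, 189.5] [ 0.60453275 -0.32126897  0.102     ]
pin_rest 0.83 [315.1, 165.6] [ 0.60028731 -0.31940834  0.        ]
0.97 [275.7, 101.2, 76.2, 27.7]
0.79 [315.9, 187.6, 35.8, 43.1]
[240  93  25  20 364] [251.37362637 102.43406593] [0.33559948 0.33750705 0.3409393 ]
[298 177  36  34 915] [315.40874317 194.13989071] [0.26177559 0.26535767 0.26897099]
[ 0.60898025 -0.31912902  0.40636353] [ 0.21905562  0.711115    0.45703221  1.30490188 -0.31574536  1.19716791
  0.34239764]
t 12.2667 shift [-0.39 -0.81  0.14] turn [-0.01 -0.01 -0.03]
```

View pics/w4.png

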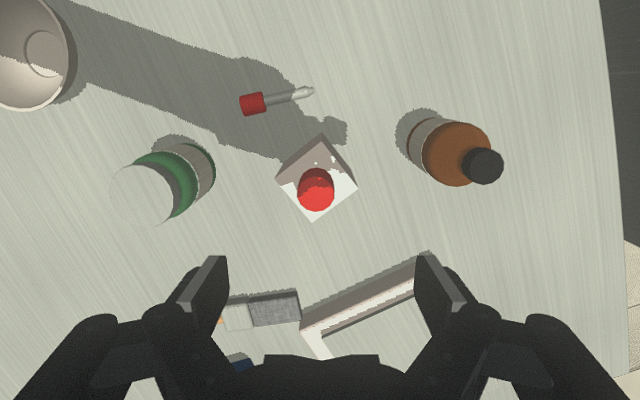

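The wrist view shows the large pin's head at (316,193), upright in the white block. The small look-alike lies on the table at (253,104). I centre over the block and descend.

Run:
```python
from h import *
m=camera_model("wrist")
p=atz("wrist",(315.8,192.5),.120,m); print(p); goal([p[0],p[1],.107],-20)
```

```text
[ 0.60527057 -0.31764088  0.12      ]
t 12.2667 shift [-1.000e-02 -3.900e-01  1.444e+01] turn [-0.01 -0.01 -0.03]
```

```bash
python3 -m pendant '[[0,0,-0.5,3,0,0,0],[0,-0.1,-0.5,6,0,0,0],[0,-0.1,-0.5,9,0,0,0],[0,-0.1,-0.5,12,0,0,0],[0,-0.1,-0.5,14.4,0,0,0]]'
python3 -m pendant '[[0.2,0,0,0,0,0,0],[0.4,0,0,0,0,0,0],[0.5,0,0,0,0,0,0],[0.6,0,0,0,0,0,0],[0.7,0,0,0,0,0,0]]' 40
python3 -m pendant '[[1,0,0,0,0,0,0],[1,0,0,0,0,0,0],[1,0,0,0,0,0,0],[1,0,0,0,0,0,0],[1,0,0,0,0,0,0]]'
```

```text
time_s: 12.68
eef_pos: [0.6033, -0.3184, 0.2606]
tool_rot: [-2.575, -1.795, 0.0]
force: [0.6, 0.3, -0.5]
finger_gap: 0.0857
grip_force: 0.0
time_s: 13.1
eef_pos: [0.6035, -0.3208, 0.2655]
tool_rot: [2.576, 1.792, 0.003]
force: [-1.3, 0.2, 2.7]
finger_gap: 0.031
grip_force: 40.1
time_s: 13.52
eef_pos: [0.6035, -0.3209, 0.2655]
tool_rot: [2.576, 1.792, 0.003]
force: [-0.8, 1.1, 7.3]
finger_gap: 0.0312
grip_force: 40.2
```

```bash
python3 -m pendant '[[1,0,0,-1.5,0,0,0],[1,0,0,-4,0,0,0],[1,0,0,-7,0,0,0],[1,0,0,-10,0,0,0],[1,0,0,-13,0,0,0]]'
python3 -m pendant '[[1,0,0,-3,0,0,0],[1,0,0,-5,0,0,0],[1,0,0,-5,0,0,0],[1,0,0,-5,0,0,0]]'
python3 - <<'E'
from h import *
s=state(); print(s['finger_gap'],s['grip_force'],s['force'])
goal([.513,.075,.285],-20); goal([.513,.075,.285],20)
E
```

```text
time_s: 13.93
eef_pos: [0.6028, -0.3203, 0.3942]
tool_rot: [2.579, 1.793, 0.0]
force: [-0.2, 0.4, -1.1]
finger_gap: 0.0308
grip_force: 40.1
time_s: 14.27
eef_pos: [0.6028, -0.3206, 0.444]
tool_rot: [2.577, 1.792, 0.002]
force: [-0.1, -0.3, -2.4]
finger_gap: 0.0309
grip_force: 40.2
0.030918520032967016 40.183419585227966 [-0.13590223 -0.26768455 -2.40958311]
t 14.2667 shift [ 33.95 -22.19   0.33] turn [ 0.03  0.   -0.06]
t 14.2667 shift [ 33.95 -22.19   0.33] turn [ 0.02  0.01 -6.73]
```

```bash
python3 -m pendant '[[1,2.7,-2.2,0,0,0,0],[1,5.4,-4.4,0,0,0,0],[1,8.1,-6.6,0,0,0,0],[1,10.8,-8.8,0,0,0,0],[1,13.5,-11.1,0,0,0,0]]'
python3 -m pendant '[[1,2.7,-2.2,0,0,0,0],[1,5.4,-4.4,0,0,0,0],[1,8.1,-6.6,0,0,0,0],[1,10.8,-8.8,0,0,0,0],[1,13.5,-11.1,0,0,0,0]]'
python3 -m pendant '[[1,0,0,0,0,0,0],[1,0,0,0,0,0,0],[1,0,0,0,0,0,0],[1,0,0,0,0,0,0]]'
python3 - <<'E'
from h import *
m=camera_model("wrist"); im,d=get_image("wrist"); cv2.imwrite("pics/w5.png",im)
for n,z in dict(bar_eye=.106,drop_pin=.183,pin_head=.281).items():
    for r in spot_point("wrist",n)[:2]: print(n,r['confidence'],r['position'],atz("wrist",r['position'],z,m))
s=state(); print(s['eef_pos'],s['tool_rot'])
goal([.513,.075,.285],-20)
E
```

```text
time_s: 14.68
eef_pos: [0.5449, -0.1533, 0.4402]
tool_rot: [-2.576, -1.791, 0.004]
force: [1.4, -0.0, -0.2]
finger_gap: 0.0308
grip_force: 40.3
time_s: 15.1
eef_pos: [0.4875, 0.0117, 0.4408]
tool_rot: [-2.578, -1.792, 0.005]
force: [0.7, -0.6, -1.2]
finger_gap: 0.0308
grip_force: 40.3
time_s: 15.43
eef_pos: [0.4889, 0.0086, 0.442]
tool_rot: [2.581, 1.79, -0.003]
force: [0.1, -0.0, -0.1]
finger_gap: 0.0312
grip_force: 40.4
bar_eye 0.94 [318.9, 101.2] [0.51243299 0.07628488 0.106     ]
drop_pin 0.85 [323.1, 198.5] [0.49161379 0.01059935 0.183     ]
drop_pin 0.67 [467.7, 284.2] [ 0.57775243 -0.10129273  0.183     ]
pin_head 0.81 [428.3, 294.4] [ 0.53239309 -0.02254773  0.281     ]
pin_head 0.78 [319.4, 267.5] [0.48885059 0.00951418 0.281     ]
[0.48908956 0.00881552 0.44251847] [ 2.58117247e+00  1.79035916e+00 -8.61416515e-04]
t 15.6333 shift [ 7.04 -0.08  0.25] turn [-0.    0.01 -0.08]
```

View pics/w5.png

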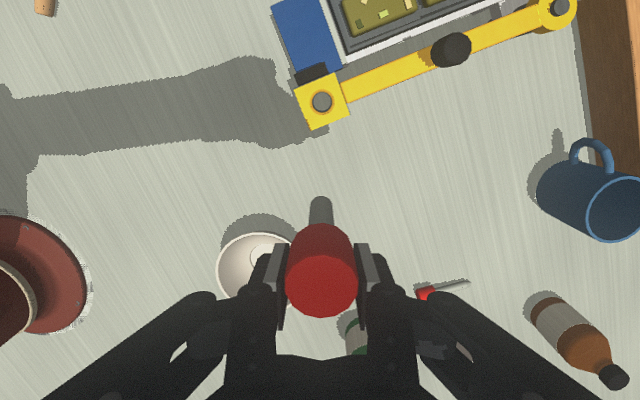

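The view shows the pin held upright: head top at (322,285), tip at (320,200). The eye's hole is ahead at (322,102). I work out both in the same picture.

Run:
```python
from h import *
m=camera_model("wrist"); im=cv2.imread("pics/w5.png"); hsv=cv2.cvtColor(im,cv2.COLOR_BGR2HSV)
# eye hole: non-yellow region inside the eye block
yel=((hsv[...,0]>18)&(hsv[...,0]<35)&(hsv[...,1]>120)).astype(np.uint8)
w=1-yel[85:120,302:342]; n,l,st,c=cv2.connectedComponentsWithStats(w)
for i in range(1,n):
    if 60<st[i,4]<800: print('hole',st[i],c[i]+[302,85])
red=((hsv[...,0]<8)|(hsv[...,0]>172))&(hsv[...,1]>150)
for v in (60,120,140,160): 
    q=red&(hsv[...,2]>v); q[:,:270]=0;q[:,370:]=0; ys,xs=np.nonzero(q); print(v,xs.min(),xs.max(),ys.min(),ys.max())
g=im[185:225,300:345].mean(2); print(g[::3,::3].astype(int))
for n,p,z in (("eye",(322,102),.106),("tip",(320.5,202),.181),("headtop",(322,285),.297)): print(n,atz("wrist",p,z,m))
```

```text
hole [ 10   7  20  20 315] [321.56507937 101.66666667]
60 285 357 227 317
120 285 357 255 317
140 286 356 255 317Traceback (most recent call last):
  File "<stdin>", line 10, in <module>
    return umr_minimum(a, axis, None, out, keepdims, initial, where)
ValueError: zero-size array to reduction operation minimum which has no identity
```

Run:
```python
from h import *
m=camera_model("wrist")
for n,p,z in (("eye",(321.6,101.7),.106),("tip",(320.7,201.5),.181),("headtop",(321.2,286),.297)): print(n,atz("wrist",p,z,m))
s=state();r=R.from_rotvec(s['tool_rot']); e=atz("wrist",(321.6,101.7),.106,m); h=atz("wrist",(321.2,286),.297,m)
print(s['eef_pos'],'rel',r.inv().apply(e-h)*100,'rel tcp',r.inv().apply(e-s['eef_pos'])*100)
im=cv2.imread("pics/w5.png"); print(im[190:230:3,303:342:3].mean(2).astype(int))
```

```text
eye [0.5151438  0.07541037 0.106     ]
tip [0.48928853 0.0085994  0.181     ]
headtop [0.49006361 0.00968013 0.297     ]
[0.48908956 0.00881552 0.44251847] rel [ 7.04676886  0.04785642 19.09569495] rel tcp [ 7.1707642   0.10998488 33.64746401]
[[185 188 186 191 182 187 181 186 181 186 181 188 189]
 [180 185 187 184 185 186 182 187 183 185 182 190 190]
 [186 184 187 187 193 115  85 135 185 182 184 182 191]
 [191 182 186 169  88  95  93  96  86 168 188 181 189]
 [189 182 187  86  92  93  93  92  88  81 187 184 184]
 [183 187 175  91  90  90  92  93  88  87 184 187 181]
 [183 185 159  92  89  91  94  90  90  87 187 188 181]
 [185 183 158  90  92  90  90  95  90  91 157 183 186]
 [186 184 135  88  89  92  93  95  92  87 149 181 188]
 [186 184  98  90  92  95  89  90  91  84 143 184 187]
 [187 187  79  88  89  90  89  90  87  85 106 187 185]
 [182 189  81  89  90  75  68  72  84  86  89 190 181]
 [185 163  64  70  73  68  72  67  72  69  66 124 187]
 [ 62  71  70  71  62  71  67  70  67  68  71  71  70]]
```

```bash
python3 -m pendant '[[1,2.4,0.05,0,0,0,0],[1,4.8,0.05,0,0,0,0],[1,7.1,0.07,0,0,0,-0.05],[1,7.1,0.07,0,0,0,-0.05],[1,7.1,0.07,0,0,0,-0.05]]'
python3 -m pendant '[[1,0,0,2,0,0,0],[1,0,0,4,0,0,0],[1,0,0,6.2,0,0,0],[1,0,0,6.2,0,0,0],[1,0,0,6.2,0,0,0]]'
python3 - <<'E'
from h import *
m=camera_model("wrist"); im,d=get_image("wrist"); s=state(); print(s['eef_pos'],s['tool_rot'],s['force'])
cv2.imwrite("pics/w6.png",cv2.resize(im[100:320,230:410],(490,600),interpolation=cv2.INTER_CUBIC))
goal([.515,.0754,.22],-20)
E
```

```text
time_s: 16.05
eef_pos: [0.5147, 0.0773, 0.4422]
tool_rot: [-2.572, -1.803, 0.001]
force: [0.2, -0.1, -1.9]
finger_gap: 0.031
grip_force: 40.4
time_s: 16.47
eef_pos: [0.514, 0.0749, 0.3803]
tool_rot: [-2.576, -1.797, 0.004]
force: [0.4, 0.2, -1.4]
finger_gap: 0.0307
grip_force: 40.4
[0.51458921 0.07509066 0.38140003] [2.57565868e+00 1.79721977e+00 1.68587678e-04] [-0.1386158   0.4235128  -1.28079308]
t 16.5167 shift [0.04 0.03 0.64] turn [ 0.01  0.   -0.03]
```

View pics/w6.png

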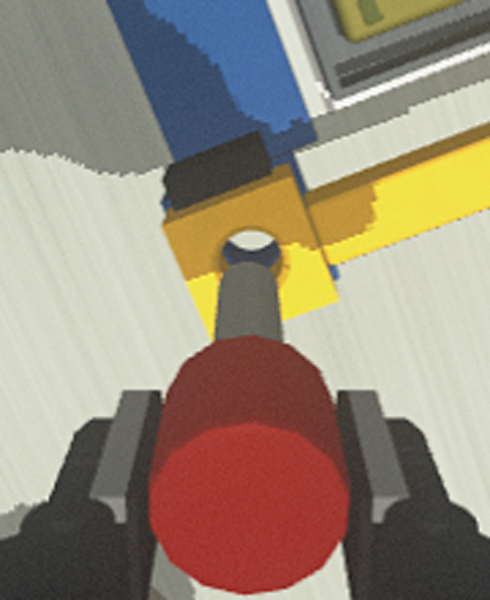

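The tip stands straight over the hole (crop: tip at (250,265), hole at (251,245)). I descend in steps, watching the force.

```bash
python3 -m pendant '[[1,0,0,0.6,0,0,0],[1,0,0,1.2,0,0,0],[1,0,0,1.8,0,0,0],[1,0,0,1.8,0,0,0]]'
python3 -m pendant '[[1,0,0,0.3,0,0,0],[1,0,0,0.6,0,0,0],[1,0,0,0.8,0,0,0],[1,0,0,0.8,0,0,0]]'
python3 -m pendant '[[1,0,0,0.3,0,0,0],[1,0,0,0.6,0,0,0],[1,0,0,0.8,0,0,0],[1,0,0,0.8,0,0,0]]'
```

```text
time_s: 16.85
eef_pos: [0.5139, 0.0763, 0.3618]
tool_rot: [-2.574, -1.8, 0.003]
force: [-0.3, -0.5, -1.9]
finger_gap: 0.0311
grip_force: 40.4
time_s: 17.18
eef_pos: [0.5143, 0.076, 0.3544]
tool_rot: [2.574, 1.8, -0.001]
force: [0.2, -0.9, -2.9]
finger_gap: 0.0309
grip_force: 40.5
time_s: 17.52
eef_pos: [0.5143, 0.0761, 0.3462]
tool_rot: [2.575, 1.8, -0.001]
force: [0.1, -0.8, -2.0]
finger_gap: 0.0305
grip_force: 40.5
```

```bash
python3 -m pendant '[[1,0,0,0.4,0,0,0],[1,0,0,0.8,0,0,0],[1,0,0,1.2,0,0,0],[1,0,0,1.2,0,0,0]]'
python3 -m pendant '[[1,0,0,0.4,0,0,0],[1,0,0,0.8,0,0,0],[1,0,0,1.2,0,0,0],[1,0,0,1.2,0,0,0]]'
python3 -m pendant '[[1,0,0,0.5,0,0,0],[1,0,0,1,0,0,0],[1,0,0,1.5,0,0,0],[1,0,0,1.5,0,0,0]]'
```

```text
time_s: 17.85
eef_pos: [0.5142, 0.0761, 0.3338]
tool_rot: [2.575, 1.8, -0.002]
force: [0.4, -1.7, -1.8]
finger_gap: 0.0308
grip_force: 40.4
time_s: 18.18
eef_pos: [0.5142, 0.0761, 0.3218]
tool_rot: [2.575, 1.8, -0.002]
force: [0.2, -3.1, -3.2]
finger_gap: 0.0312
grip_force: 40.4
time_s: 18.52
eef_pos: [0.5142, 0.0761, 0.3066]
tool_rot: [2.575, 1.8, -0.002]
force: [0.3, -3.1, -2.0]
finger_gap: 0.0307
grip_force: 40.4
```

```bash
python3 -m pendant '[[1,0,0,0.5,0,0,0],[1,0,0,1,0,0,0],[1,-0.03,0,1.5,0,0,0],[1,-0.03,0,1.5,0,0,0]]'
python3 -m pendant '[[1,0,0,0.2,0,0,0],[1,0,0,0.3,0,0,0],[1,0,0,0.3,0,0,0]]'
python3 -m pendant '[[1,0,0,0.1,0,0,0],[1,0,0,0.2,0,0,0],[1,0,0,0.2,0,0,0]]'
```

```text
time_s: 18.85
eef_pos: [0.5141, 0.0759, 0.2916]
tool_rot: [-2.575, -1.8, 0.001]
force: [-0.1, -3.6, -2.7]
finger_gap: 0.0306
grip_force: 40.5
time_s: 19.1
eef_pos: [0.5142, 0.0759, 0.2896]
tool_rot: [2.575, 1.8, -0.0]
force: [-0.3, -3.5, -2.7]
finger_gap: 0.0307
grip_force: 40.5
time_s: 19.35
eef_pos: [0.5142, 0.0758, 0.2877]
tool_rot: [2.575, 1.8, -0.0]
force: [-1.7, -4.1, -0.6]
finger_gap: 0.0311
grip_force: 40.5
```

One more nudge to seat it, then release gently.

```bash
python3 -m pendant '[[1,0,0,0.1,0,0,0],[1,0,0,0.15,0,0,0],[1,0,0,0.15,0,0,0]]'
python3 -m pendant '[[0.6,0,0,0,0,0,0],[0.5,0,0,0,0,0,0],[0.4,0,0,0,0,0,0],[0.3,0,0,0,0,0,0],[0.3,0,0,0,0,0,0]]'
python3 -m pendant '[[0.3,0,0,0,0,0,0],[0.3,0,0,-1,0,0,0],[0.3,0,0,-3,0,0,0],[0.3,0,0,-6,0,0,0],[0.3,0,0,-9,0,0,0]]'
python3 -m pendant '[[0,0,0,-4,0,0,0],[0,-2,0,-7,0,0,0],[0,-5,0,-9,0,0,0],[0,-6,0,-9,0,0,0],[0,-6,0,-9,0,0,0]]'
python3 -m pendant '[[0,0,0,0,0,0,0],[0,0,0,0,0,0,0],[0,0,0,0,0,0,0]]'
python3 - <<'E'
from h import *
m=camera_model("wrist"); im,d=get_image("wrist"); cv2.imwrite("pics/w7.png",im); s=state(); print(s['eef_pos'],s['force'],s['finger_gap'])
hsv=cv2.cvtColor(im,cv2.COLOR_BGR2HSV); k=((hsv[...,0]<8)|(hsv[...,0]>172))&(hsv[...,1]>150)&(hsv[...,2]>60)
n,l,st,c=cv2.connectedComponentsWithStats(k.astype(np.uint8))
P=np.array(m['pose'])
for i in range(1,n):
    if st[i,4]>100:
        ys,xs=np.nonzero(l==i); pts=np.array([atd("wrist",(x,y),d[y,x],m) for x,y in zip(xs[::7],ys[::7]) if d[y,x]>0])
        print(st[i],np.percentile(pts,[3,50,97],axis=0).round(4).tolist())
for n,z in dict(bar_eye=.106,bar_knob=.151,bar_hinge=.112,pin_head=.124).items():
    for r in spot_point("wrist",n)[:2]: print(n,r['confidence'],r['position'],atz("wrist",r['position'],z,m))
t,dt=get_image("top"); cv2.imwrite("pics/top1.png",t)
t0=cv2.imread("pics/top0.png"); df=(cv2.absdiff(t,t0).max(2)>60).astype(np.uint8)
n,l,st,c=cv2.connectedComponentsWithStats(df)
print([st[i].tolist() for i in range(1,n) if st[i,4]>12])
E
```

```text
time_s: 19.6
eef_pos: [0.5142, 0.0757, 0.2873]
tool_rot: [-2.574, -1.8, -0.001]
force: [-3.7, -3.5, 7.7]
finger_gap: 0.031
grip_force: 41.6
time_s: 20.02
eef_pos: [0.5144, 0.0766, 0.2861]
tool_rot: [-2.573, -1.801, -0.001]
force: [0.1, 0.1, -0.3]
finger_gap: 0.0597
grip_force: 0.0
time_s: 20.43
eef_pos: [0.5139, 0.0759, 0.3773]
tool_rot: [-2.575, -1.8, 0.003]
force: [0.2, 0.7, -0.8]
finger_gap: 0.0597
grip_force: 0.0
time_s: 20.85
eef_pos: [0.4926, 0.0161, 0.4683]
tool_rot: [2.578, 1.791, 0.004]
force: [-0.0, -1.0, -1.3]
finger_gap: 0.0851
grip_force: 0.0
time_s: 21.1
eef_pos: [0.4938, 0.0215, 0.4648]
tool_rot: [-2.57, -1.803, 0.003]
force: [-0.0, -0.1, -0.3]
finger_gap: 0.0854
grip_force: 0.0
[0.49384242 0.02124906 0.46491191] [-0.85800622  0.02286605  0.84301491] 0.08559789503264428
[306  99  34  35 943] [[0.5016, 0.0631, 0.1415], [0.5149, 0.0768, 0.1433], [0.5276, 0.09, 0.145]]
bar_eye 0.61 [324.0, 116.2] [0.51560811 0.07434117 0.106     ]
bar_knob 0.86 [447.3, 71.1] [0.62549014 0.0768907  0.151     ]
bar_hinge 0.59 [528.5, 33.2] [0.72093645 0.08237721 0.112     ]
pin_head 0.65 [324.5, 120.8] [0.51486973 0.07120857 0.124     ]
pin_head 0.42 [422.7, 296.9] [ 0.55386704 -0.14939945  0.124     ]
[[237, 157, 99, 217, 6710], [362, 179, 11, 10, 48], [388, 184, 11, 10, 86], [363, 199, 6, 8, 41], [102, 291, 140, 68, 3065], [82, 295, 11, 9, 51], [59, 307, 8, 8, 45], [67, 307, 6, 7, 19], [29, 308, 35, 35, 644], [83, 310, 6, 12, 46], [90, 320, 11, 6, 17], [39, 329, 188, 71, 4340], [26, 337, 9, 10, 50], [312, 361, 7, 9, 32], [326, 363, 4, 9, 17], [301, 369, 14, 11, 65], [236, 372, 39, 9, 189], [84, 375, 9, 16, 55], [294, 374, 7, 26, 54], [321, 375, 10, 20, 118], [256, 386, 4, 14, 47], [277, 390, 7, 10, 40], [314, 396, 7, 4, 16]]
```

```bash
python3 -c "
from workcell import *
print(close_job())"
```

```text
the job is handed in; nothing more can be done
None
```

The job is handed in: the bar is shut against its stop, and the large pin is threaded through both holes. Depth put its head top at 143 mm against 142 mm expected, so it is seated. I let go of the pin and drew the arm clear at about 21 s. I moved nothing else on purpose, but did not re-measure the tray or the other items, and the small look-alike pin seems to have tipped over by itself before the arm first moved.

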